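Nest the parts cups on the inclined stand, weighted cup last

ROBOT

A 6-joint arm with a two-finger parallel gripper is mounted at the origin on a cart in front of the work surface, level with it; the furniture and walls round the work are solid. World frame = base frame: x ahead of the robot, y to its left, z up, the work surface at z = 0. Lengths are in mm, angles in rad, forces in N, time in s.
With the tool pointing down it reaches from about 350 to 975 mm from the base axis. Payload 4.9 kg.
Tool frame: the origin (TCP) lies midway between the tips of the shut fingers; the grasp point (between the pads) lies 19 mm behind it; z points along the fingers, y is the line along which they close (so a half turn about z gives the same grasp; the last joint's range is limited). The gripper opens to 85 mm and grips with 20 to 120 N. Pads are 22 mm wide; open, the fingers measure 114 mm over their backs; the gripper's body (76 mm by 85 mm) begins 54 mm behind the grasp point. The pads swing forward as they close: fully open they stand 13 mm farther back than shut.
Start: joints at [1.035, 0.053, 1.613, -0, 1.476, -0.119], TCP at [253.011, 571.478, 231.304] pointing down, gripper open.
Joint ranges: [-3.01, 3.01], [-1.01, 2.22], [0.06, 2.58], [-1.02, 4.17], [0.09, 2.62], [-3.14, 3.14]. Speed limits (rad/s): [2.57, 2.57, 3.14, 3.14, 3.14, 3.14].

INTERFACE

Orientations are given as a unit quaternion [w, x, y, z].
In Python, from workcell import sensors, imaging, arm gives the robot as it stands.
- The arm moves only by the tool carry_out, never from a script. Its arguments are lists of equal length, an entry for each row: "translation": the shift along the world's x, y, z in m, a list of three; "twist": the turn, a rotation vector about the world's x, y, z in rad, a list of three. In form: {"translation": [[x, y, z], ...], "twist": [[rx, ry, rz], ...]}. A call has 1 to 10 rows; each row is the pose to reach, as a shift and turn from the pose commanded when the call began; what a row does not reach only later rows make up. A row lasts 1/8 s, in which the tool goes at most 62.5 mm and 10.7 degrees, less where a joint would pass 70% of its speed; a pose out of reach is approached as far as the arm can. A call with a gripper value outside its range is refused whole. "jaw" is the closure, from 0 (fully open) to 1 (shut), set as the call begins (left out, the last holds). The fingers move at their own pace and stop on an object; the grip force is fixed at half the most. Time passes only in rows, so rows that repeat a pose let the fingers close. It gives the time, the measured TCP pose, the force, the opening and the grip force at its end, in the units of the state.
- sensors.read_state(): the state, without advancing time (a new reading comes with each control period).
- imaging.camera(name): name is "scene" or "side" or "wrist"; returns the picture (400x640x3 uint8, red, green, blue); there is no depth.
- imaging.calibration(name): a dict with "fx", "fy", "cx", "cy" (pixels), "dist" ([k1, k2, p1, p2, k3] as OpenCV has them; the pictures are not rectified), "cam_to_world" (4x4, takes a point from camera to world coordinates); the wrist camera has in their place "T_tool_cam" (4x4, takes a point from camera to tool coordinates, whose origin is the TCP and whose axes are the flange's). Camera axes: x right, y up, looking along -z (the intrinsics and any distortion apply to the point x, -y, -z); pixel columns grow to the right and rows downward; lengths in mm; the calibration is good to about 2 mm. A picture is of the moment at which its call begins: read the wrist's pose just before it. calibration takes no time and is no camera call.
- arm.close_job(): hands the job in; it is judged then, once.
The state is a dict: "time": time; "joints": joint angles; "dq": joint speeds; "tau": joint torques, N m; "position": TCP position; "eef_rot": TCP orientation; "contact_force": force on the tool from outside, world axes, zero at the start; "ft_torque": the same for the moment, N m; "grip_width": finger opening in mm; "gripper_force": force on a finger pad.
Only numpy, scipy, OpenCV 4.12 (cv2) and the standard library are available. Lean on these libraries where they do the work, as an engineer would, in place of code of your own. Each camera call takes 0.05 s, during which the arm holds its last target. There are 200 camera calls.

TASK

Tidy the three loose aluminium parts cups away by nesting them, one after another and fully home, into the cup that is fixed on the inclined stand, so that all stand in one straight stack. They look alike, but one is clearly heavier because its foot is weighted: find it by lifting, and let it be the last, on top, to hold the others down. Let go of the stack and leave the jar and the solder spool where they are.

Things in the scene. Friction and masses are not known exactly. Their poses are not given: they have to be found in the camera images.
- first_cup: cup of the same shape, screwed to a dark steel stand that is fixed to the worktop (place and yaw vary). Origin: centre of its foot's underside, 26 mm above the worktop; z, out of its mouth, leans 26 degrees from vertical, roughly to the robot; rim at z = 82 mm. Each cup fully nested lies 35 mm farther along z, shoulder on the rim below, with 1 to 3 mm of side play (it may lean 2 degrees)
- cup_a_mid (a point): centre of one of three outwardly identical aluminium cups, upright and open at the top at first: on the axis, 41 mm above the foot; z points out of the mouth. Two weigh about 0.1 kg, the third, any of them from run to run, about 0.5 kg (a weight is sealed in its foot)
- cup_a: the same cup, origin at the centre of its foot's underside. 82 mm tall: straight collar from 49 mm up to the rim, 64 mm across outside, 58 mm inside (grip it there, any yaw); conical shoulder from 45 to 49 mm; below it the body tapers from 53 mm to the 36 mm foot. Wall 3 mm; inner floor 31 mm up, closed chamber beneath
- cup_b_mid (a point): centre of one of three outwardly identical aluminium cups, upright and open at the top at first: on the axis, 41 mm above the foot; z points out of the mouth. Two weigh about 0.1 kg, the third, any of them from run to run, about 0.5 kg (a weight is sealed in its foot)
- cup_b: the same cup, origin at the centre of its foot's underside. 82 mm tall: straight collar from 49 mm up to the rim, 64 mm across outside, 58 mm inside (grip it there, any yaw); conical shoulder from 45 to 49 mm; below it the body tapers from 53 mm to the 36 mm foot. Wall 3 mm; inner floor 31 mm up, closed chamber beneath
- cup_c_mid (a point): centre of one of three outwardly identical aluminium cups, upright and open at the top at first: on the axis, 41 mm above the foot; z points out of the mouth. Two weigh about 0.1 kg, the third, any of them from run to run, about 0.5 kg (a weight is sealed in its foot)
- cup_c: the same cup, origin at the centre of its foot's underside. 82 mm tall: straight collar from 49 mm up to the rim, 64 mm across outside, 58 mm inside (grip it there, any yaw); conical shoulder from 45 to 49 mm; below it the body tapers from 53 mm to the 36 mm foot. Wall 3 mm; inner floor 31 mm up, closed chamber beneath
- jar_3_mid (a point): bystander: small white screw jar with a red cap, 54 mm across, 39 mm tall, loose, among the cups; the point is its centre
- solder_spool_mid (a point): bystander: small light-blue solder spool, 48 mm across, 28 mm high, loose; the point is its centre
There are look-alikes about, which are no part of the job. What is shaped like the cup_b but green or turquoise is not meant.

How it is judged (in metres and radians):
At the end, for the whole second after the job is handed in: All three cups nested on the first cup, each within 14 mm sideways and 0.18 rad of its axis; lowest at most 4 mm short of, top at most 5 mm beyond the fully nested places (35 mm a cup); the heavier cup is on top (presses with over 3.2 N on the one below); all at rest (z of cup_a_mid in the frame of first_cup between 0.072 and 0.151 m and x of cup_a_mid in the frame of first_cup between -0.014 and 0.014 m and y of cup_a_mid in the frame of first_cup between -0.014 and 0.014 m and angle between the z axis of each of cup_a_mid, cup_b_mid, cup_c_mid and the z axis of first_cup, either way round below 0.18 rad and z of cup_b_mid in the frame of first_cup between 0.072 and 0.151 m and x of cup_b_mid in the frame of first_cup between -0.014 and 0.014 m and y of cup_b_mid in the frame of first_cup between -0.014 and 0.014 m and z of cup_c_mid in the frame of first_cup between 0.072 and 0.151 m and x of cup_c_mid in the frame of first_cup between -0.014 and 0.014 m and y of cup_c_mid in the frame of first_cup between -0.014 and 0.014 m and ((z of cup_a_mid in the frame of first_cup above 0.136 m and (contact force between cup_a and cup_b above 3.2 N or contact force between cup_a and cup_c above 3.2 N)) or (z of cup_b_mid in the frame of first_cup above 0.136 m and (contact force between cup_b and cup_a above 3.2 N or contact force between cup_b and cup_c above 3.2 N)) or (z of cup_c_mid in the frame of first_cup above 0.136 m and (contact force between cup_c and cup_a above 3.2 N or contact force between cup_c and cup_b above 3.2 N))) and linear speed of each of cup_a, cup_b, cup_c below 0.02 m/s); the robot touches nothing.
It fails at once if the jar is pushed more than 40 mm from its place (distance of jar_3_mid from where it was at the start of the episode above 0.04 m).
It fails at once if the solder spool is pushed more than 40 mm from its place (distance of solder_spool_mid from where it was at the start of the episode above 0.04 m).
It also fails if it takes over 70 s, if anything falls off the work surface, if the arm or the gripper's body presses on something with over 40 N, if the wrist force passes 120 N, or if a joint passes its speed limit or range.

## Working session

There is one attempt and no reset: what is moved stays moved. The work goes in short steps, Python scripts to look and compute and a tool call to move; the robot and the scene stay as the last step left them, time stands still between calls to the robot, and variables do not carry over. Pictures are saved under pics/ and viewed, at most 14 in all, crops included, and the job is handed in when it is done.

Besides the shell and the picture viewer there is one more tool, called as name(argument=value, ...) on one line, values as JSON. carry_out: Moves the arm, as the interface text tells. Its arguments: {"type":"object","properties":{"translation":{"type":"array","items":{"type":"array","items":{"type":"number"}}},"twist":{"type":"array","items":{"type":"array","items":{"type":"number"}}},"jaw":{"type":"number"}},"required":["translation","twist"]}

```bash
ls; mkdir -p pics
python3 - <<'E'
from workcell import sensors, imaging, arm
import cv2,numpy as np
print(sensors.read_state())
ims=[]
for n in ("scene","side","wrist"):
    im=imaging.camera(n); np.save(f'pics/{n}0.npy',im); cv2.imwrite(f'pics/{n}0.png',im[...,::-1]); print(n,imaging.calibration(n))
E
```

```text
pics
{'time': 0.0, 'joints': array([ 1.03503897e+00,  5.33810353e-02,  1.61425446e+00, -2.02280682e-05,
        1.47601319e+00, -1.19004360e-01]), 'dq': array([-8.56511229e-05,  5.79988327e-04,  5.73212270e-04,  1.66900191e-03,
        1.29913680e-03, -1.34882717e-03]), 'tau': array([ 1.17806318e-03, -3.93681693e+01, -3.70181715e+01,  2.27223637e-05,
        6.91837791e-03,  3.28148303e-06]), 'position': array([252.68933995, 570.97311257, 230.07165055]), 'eef_rot': array([-3.21040873e-04,  2.06870737e-01,  9.78367743e-01, -9.76655461e-04]), 'contact_force': array([-0.391337  ,  0.14657577,  0.96462895]), 'ft_torque': array([0.02359872, 0.01981156, 0.02701781]), 'gripper_force': 0.0, 'grip_width': 85.317065771928}
scene {'fx': 467.4921792129548, 'fy': 467.4921792129548, 'cx': 322.64888594391863, 'cy': 196.08035585444554, 'dist': array([-0.12954592,  0.        ,  0.        ,  0.        ,  0.        ]), 'cam_to_world': array([[-9.87752082e-01,  1.34223063e-01, -7.95612621e-02,
         3.79314527e+02],
       [-1.55916440e-01, -8.68645514e-01,  4.70260603e-01,
         6.89669481e+02],

[... 567 characters left out ...]
21e-02,  7.55172588e-01,  6.55265395e-01,
         9.08139196e+02],
       [ 0.00000000e+00,  0.00000000e+00,  0.00000000e+00,
         1.00000000e+00]])}
wrist {'fx': 300.0531404814987, 'fy': 300.0531404814987, 'cx': 318.3222307304721, 'cy': 195.54548392195971, 'dist': array([-0.04024441,  0.        ,  0.        ,  0.        ,  0.        ]), 'T_tool_cam': array([[ 5.25433652e-04,  9.52671865e-01,  3.04000068e-01,
         7.77159961e+01],
       [ 9.99999789e-01, -3.84295731e-04, -5.24097940e-04,
        -8.44998855e-01],
       [-3.82467434e-04,  3.04000280e-01, -9.52671866e-01,
        -1.42365653e+02],
       [ 0.00000000e+00,  0.00000000e+00,  0.00000000e+00,
         1.00000000e+00]])}
```

View pics/scene0.png

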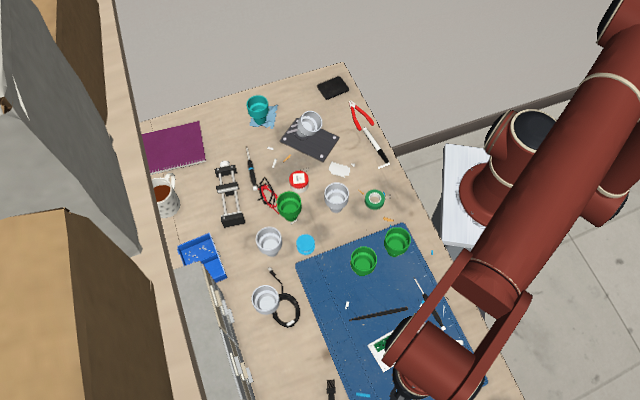

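View pics/side0.png

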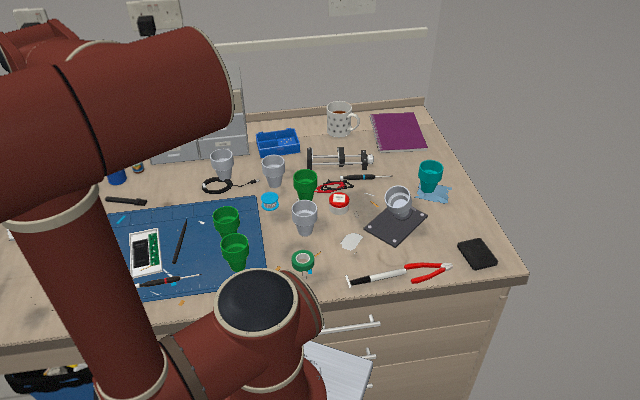

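The three loose silver cups appear at scene (336,196), (268,240) and (265,299), and at side (305,216), (273,170) and (222,163). The fixed cup on the dark plate is at scene (309,124), side (398,203). The jar is at scene (299,179) and the spool at (305,243). The green and turquoise cups are look-alikes. Next is one enlarged crop to confirm this.

```bash
cat > h.py <<'E'
import numpy as np,cv2
from workcell import sensors, imaging, arm
from scipy.optimize import least_squares
from scipy.spatial.transform import Rotation as R
def cal(n,st=None):
    c=imaging.calibration(n); K=np.array([[c['fx'],0,c['cx']],[0,c['fy'],c['cy']],[0,0,1.]])
    if n=='wrist':
        q=st['eef_rot']; T=np.eye(4); T[:3,:3]=R.from_quat([q[1],q[2],q[3],q[0]]).as_matrix(); T[:3,3]=st['position']; M=T@c['T_tool_cam']
    else: M=c['cam_to_world']
    return K,c['dist'],M
def proj(C,P):
    K,d,M=C; p=(np.atleast_2d(P)-M[:3,3])@M[:3,:3]; p=p*[1,-1,-1]
    return cv2.projectPoints(p.reshape(-1,1,3),np.zeros(3),np.zeros(3),K,d)[0].reshape(-1,2)
def ray(C,uv,z):
    K,d,M=C; x=cv2.undistortPoints(np.array([[uv]],float),K,d)[0,0]
    v=M[:3,:3]@np.array([x[0],-x[1],-1]); return M[:3,3]+v*(z-M[2,3])/v[2]
E
python3 - <<'E'
from h import *
a=np.load('pics/scene0.npy')[95:320,225:365]; b=np.load('pics/side0.npy')[140:250,200:430]
A=cv2.resize(a,None,fx=2.6,fy=2.6,interpolation=3); B=cv2.resize(b,None,fx=1.8,fy=1.8,interpolation=3)
im=np.zeros((585,800,3),np.uint8); im[:A.shape[0],:A.shape[1]]=A; im[:B.shape[0],370:370+B.shape[1]]=B
cv2.imwrite('pics/crop1.png',im[...,::-1])
S=cal('scene');D=cal('side')
for s,d in (((336,189),(305,205)),((268,233),(273,159)),((265,293),(222,153))): print(ray(S,s,82).round(),ray(D,d,82).round())
print('jar',ray(S,(299,178),39),ray(D,(339,198),39),'spool',ray(S,(306,242),28),ray(D,(270,198),28))
print('green',ray(S,(290,201),82))
print('fix',ray(S,(310,121),100),ray(D,(398,197),100))
E
```

```text
[444.  96.  82.] [451. 107.  82.]
[593. 245.  82.] [597. 260.  82.]
[569. 397.  82.] [574. 408.  82.]
jar [552.37009226  52.68709075  39.        ] [551.46216445  51.07555664  39.        ] spool [501.76078013 232.53236402  28.        ] [499.90040758 228.8102581   28.        ]
green [556.16961801 148.66055487  82.        ]
fix [545.92436796 -99.08028003 100.        ] [ 538.28382727 -104.82010334  100.        ]
```

View pics/crop1.png

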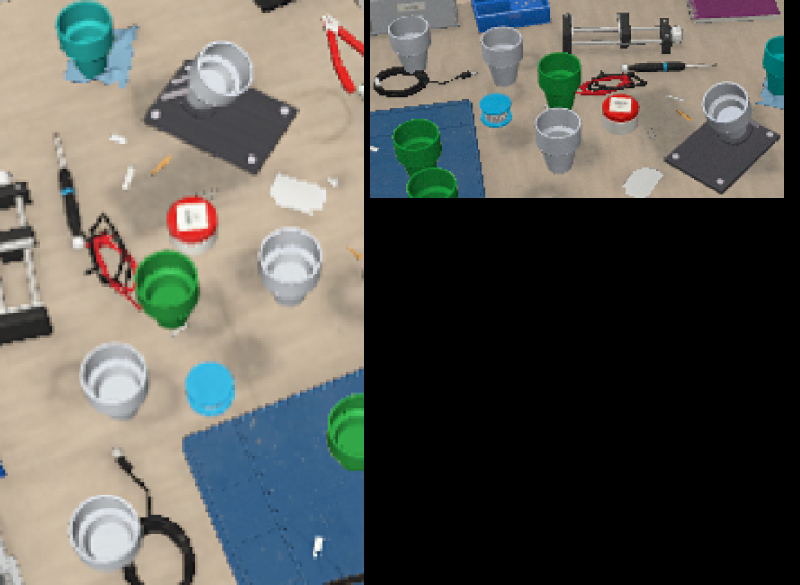

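```bash
cat >> h.py <<'E'
PR=[(0,18),(45,26.5),(49,32),(82,32)]
def rings(pos,Rm,z0=0):
    t=np.linspace(0,2*np.pi,48,endpoint=False)
    return [pos+(np.c_[r*np.cos(t),r*np.sin(t),0*t+z])@Rm.T for z,r in PR if z>=z0]
def sil(C,pos,Rm,box,s=6,z0=0):
    u0,v0,w,h=box; m=np.zeros((h*s,w*s),np.uint8)
    P=[((proj(C,q)-[u0,v0]+.5)*s) for q in rings(pos,Rm,z0)]
    for a,b in zip(P[:-1],P[1:]):
        cv2.fillConvexPoly(m,cv2.convexHull(np.r_[a,b].astype(np.float32)).astype(np.int32),255)
    return cv2.resize(m,(w,h),interpolation=cv2.INTER_AREA)/255.
def graymask(im):
    h=cv2.cvtColor(im,cv2.COLOR_RGB2HSV).astype(float); return np.clip((45-h[...,1])/15,0,1)*np.clip((h[...,2]-95)/20,0,1)
def axisR(lean,yaw):
    return R.from_euler('zyz',[yaw,lean,0]).as_matrix()
E
cat > fit.py <<'E'
from h import *
from scipy.optimize import minimize
ims={n:np.load(f'pics/{n}0.npy') for n in('scene','side')}
C={n:cal(n) for n in ims}; G={n:graymask(ims[n]) for n in ims}
def fit(x0,fixed,names):
    pos=lambda x: np.r_[x[:2],26. if fixed else 0.]
    Rm=lambda x: axisR(np.radians(26),x[2]) if fixed else np.eye(3)
    bx={}
    for n in names:
        p=proj(C[n],np.vstack(rings(pos(x0),Rm(x0)))); lo=p.min(0).astype(int)-9; hi=p.max(0).astype(int)+9
        bx[n]=(*lo,*(hi-lo))
    def c(x):
        e=0
        for n in names:
            u,v,w,h=bx[n]; g=G[n][v:v+h,u:u+w]; e+=np.abs(g-sil(C[n],pos(x),Rm(x),bx[n])).sum()
        return e
    S=np.vstack([x0]+[np.array(x0)+d for d in np.diag([8,8,.2][:len(x0)])])
    r=minimize(c,x0,method='Nelder-Mead',options=dict(initial_simplex=S,xatol=.02,fatol=.05)); return r.x.round(3),round(r.fun,1)
for x0 in ((444,96),(593,245),(569,397)):
    for nm in (('scene',),('side',),('scene','side')): print(nm,*fit(x0,0,nm))
for nm in (('scene',),('side',),('scene','side')):
  print(nm,*[fit((560,-95,y),1,nm) for y in (2.5,3.0,3.5)])
E
python3 fit.py
```

```text
('scene',) [442.521 105.162] 152.9
('side',) [440.864 105.829] 71.1
('scene', 'side') [441.74  105.756] 236.7
('scene',) [591.127 257.981] 27.9
('side',) [588.857 258.373] 62.5
('scene', 'side') [590.411 258.389] 102.8
('scene',) [568.013 407.79 ] 30.6
('side',) [586.65  423.539] 574.1
('scene', 'side') [568.015 408.282] 676.3
('scene',) (array([ 520.751, -104.965,    2.93 ]), np.float64(228.1)) (array([ 520.792, -104.688,    3.568]), np.float64(228.0)) (array([ 520.584, -104.391,    4.503]), np.float64(228.0))
('side',) (array([ 537.762, -102.874,    3.184]), np.float64(361.0)) (array([ 537.524, -103.517,    3.674]), np.float64(361.8)) (array([ 538.338, -102.715,    4.131]), np.float64(361.1))
('scene', 'side') (array([ 521.315, -104.622,    2.897]), np.float64(618.8)) (array([ 521.882, -104.499,    3.933]), np.float64(617.9)) (array([ 521.843, -104.427,    4.46 ]), np.float64(618.0))
```

```bash
sed -i "s/'zyz'/'ZYZ'/" h.py; sed -i '/^for x0/,$d' fit.py
cat > fit2.py <<'E'
from fit import *
for nm in (('scene',),('side',),('scene','side')):
  print(nm,*[fit((560,-95,y),1,nm) for y in (2.5,3.0,3.5)])
E
python3 fit2.py
python3 - <<'E'
from fit import *
o=[]
for n in ims:
  im=ims[n].copy()
  g=np.repeat((G[n]*255).astype(np.uint8)[...,None],3,2)
  u,v=proj(C[n],np.array([[540,-100,80.]]))[0].astype(int)
  for q in (im,g): o.append(cv2.resize(q[v-25:v+25,u-30:u+30],None,fx=6,fy=6,interpolation=3))
cv2.imwrite('pics/fc.png',np.vstack([np.hstack(o[:2]),np.hstack(o[2:])])[...,::-1])
E
```

```text
('scene',) (array([ 575.586, -115.085,    2.755]), np.float64(59.7)) (array([ 577.148, -107.219,    3.071]), np.float64(88.4)) (array([ 575.841, -114.541,    2.773]), np.float64(65.9))
('side',) (array([ 575.452, -114.32 ,    2.749]), np.float64(211.5)) (array([ 575.773, -112.549,    2.821]), np.float64(175.2)) (array([576.239, -98.056,   3.357]), np.float64(195.8))
('scene', 'side') (array([ 575.668, -114.561,    2.753]), np.float64(272.9)) (array([ 575.938, -113.478,    2.798]), np.float64(246.0)) (array([ 575.976, -113.583,    2.797]), np.float64(215.7))
```

View pics/fc.png

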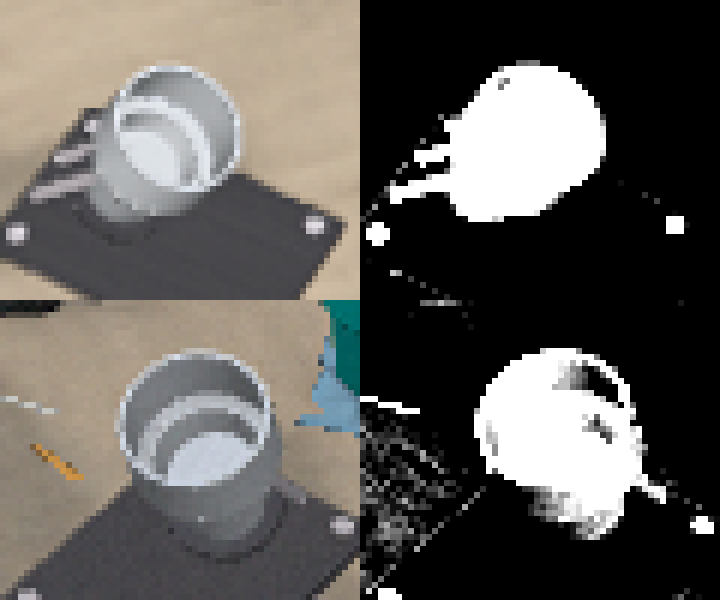

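The crop shows the fixed cup cleanly, leaning left and toward the robot in the scene view; the struts are low behind it. The three silver cups are the loose aluminium ones. Next I'll aim the wrist camera at the fixed cup for a finer fix.

```bash
cat >> h.py <<'E'
AX=axisR(np.radians(26),2.79)[:,2]; FOOT=np.array([575.8,-113.5,26.])
def toolR(zdir,ydir):
    z=np.array(zdir,float); z/=np.linalg.norm(z); y=np.array(ydir,float); y-=z*(y@z); y/=np.linalg.norm(y)
    return np.c_[np.cross(y,z),y,z]
def stR(st): q=st['eef_rot']; return R.from_quat([q[1],q[2],q[3],q[0]]).as_matrix()
def plan(*targets):
    st=sensors.read_state(); R0=stR(st)
    print('t',st['time'],'pos',st['position'].round(1),'w',round(st['grip_width'],1),'F',st['contact_force'].round(2))
    for p,Rm in targets:
        print('d',((p-st['position'])/1000).round(4),'tw',R.from_matrix(Rm@R0.T).as_rotvec().round(4),'tgt',np.round(p,1))
DOWN=lambda y:toolR((0,0,-1),y)
E
python3 - <<'E'
from h import *
print(AX)
yd=(-AX[1]*0+.342,.94,0); print('perp',np.dot(yd,AX))
plan((FOOT+AX*200,toolR(-AX,yd)))
D=cal('side');S=cal('scene')
print('cabinet base',ray(D,(200,163),0),ray(D,(245,150),0),'greenfoot side',ray(D,(305,171),82),'scene cab',ray(S,(205,265),100),ray(S,(250,390),100))
E
```

```text
[-0.41155397  0.15097216  0.89879405]
perp 0.0011623722030840165
t 0.15 pos [252.8 571.1 230.3] w 85.4 F [ 0.5  -0.25 -0.89]
d [ 0.2407 -0.6544 -0.0246] tw [-0.1692 -0.4214  0.0668] tgt [493.5 -83.3 205.8]
cabinet base [601.97954626 511.27495601   0.        ] [708.71482664 412.95597884   0.        ] greenfoot side [577.56053954 157.02934817  82.        ] scene cab [721.4820325  358.39918182 100.        ] [553.14177411 617.17392904 100.        ]
```

carry_out(translation=[[0.02,-0.04,0.06],[0.04,-0.1,0.09],[0.06,-0.16,0.1],[0.08,-0.22,0.1],[0.1,-0.28,0.1],[0.12,-0.34,0.1],[0.145,-0.4,0.1],[0.17,-0.46,0.08],[0.19,-0.52,0.06],[0.21,-0.57,0.03]], twist=[[0,0,0],[0,0,0],[0,0,0],[0,0,0],[0,-0.05,0],[-0.03,-0.1,0],[-0.06,-0.16,0.02],[-0.09,-0.24,0.03],[-0.12,-0.32,0.05],[-0.16,-0.4,0.06]], jaw=0)

```text
time: 1.4
position: [453.8, 25.4, 274.6]
eef_rot: [0.213, 0.173, 0.961, -0.037]
contact_force: [1.2, 0.9, -0.7]
grip_width: 85.5
gripper_force: 0.0
```

Run:
```python
from h import *
plan((FOOT+AX*200,toolR(-AX,(.342,.94,0))))
```

```text
t 1.4 pos [453.8  25.4 274.6] w 85.5 F [ 1.16  0.94 -0.71]
d [ 0.0397 -0.1087 -0.0688] tw [-0.0095 -0.0153  0.0058] tgt [493.5 -83.3 205.8]
```

carry_out(translation=[[0.02,-0.05,-0.03],[0.03,-0.085,-0.055],[0.03,-0.085,-0.055],[0.03,-0.085,-0.055],[0.03,-0.085,-0.055]], twist=[[0,0,0],[0,0,0],[0,0,0],[0,0,0],[0,0,0]])

```text
time: 2.02
position: [483.6, -56.8, 220.5]
eef_rot: [0.212, 0.172, 0.961, -0.036]
contact_force: [0.2, -0.2, -0.3]
grip_width: 85.6
gripper_force: 0.0
```

Run:
```python
from h import *
st=sensors.read_state(); im=imaging.camera('wrist'); np.save('pics/w1.npy',im); import pickle; pickle.dump(st,open('pics/w1.pkl','wb'))
plan((FOOT+AX*200,toolR(-AX,(.342,.94,0))))
C=cal('wrist',st); Rm=axisR(np.radians(26),2.79)
o=im.copy()
for q in rings(FOOT,Rm): cv2.polylines(o,[proj(C,q).astype(np.int32)],True,(255,0,0),1)
cv2.imwrite('pics/w1.png',o[...,::-1])
```

```text
t 2.075 pos [483.6 -56.7 220.5] w 85.4 F [-0.15 -0.31  0.36]
d [ 0.0099 -0.0266 -0.0147] tw [-0.0108 -0.0183  0.0038] tgt [493.5 -83.3 205.8]
```

View pics/w1.png

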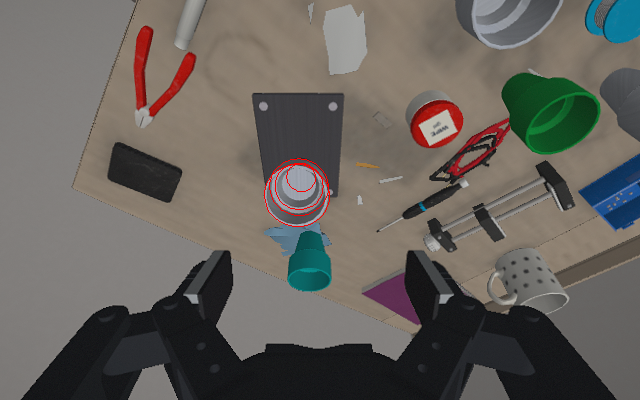

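The wrist picture shows the fixed cup centred at (297,190), and the predicted rings fall on it within about 2 px. I'll refine with the wrist view.

```bash
cat > fit3.py <<'E'
import fit,pickle
from fit import *
im=np.load('pics/w1.npy'); st=pickle.load(open('pics/w1.pkl','rb'))
fit.C['wrist']=cal('wrist',st); fit.G['wrist']=graymask(im)
for nm in (('wrist',),('wrist','scene'),('wrist','scene','side')):
  print(nm,*[fit.fit((575,-112,y),1,nm) for y in (2.7,2.9)])
o=im[130:250,237:357].copy(); g=(fit.G['wrist'][130:250,237:357]*255).astype(np.uint8)
o2=o.copy()
o=cv2.resize(o,None,fx=4,fy=4,interpolation=3)
for q in rings(FOOT,axisR(np.radians(26),2.79),80): cv2.polylines(o,[((proj(fit.C['wrist'],q)-[237,130]+.5)*4).astype(np.int32)],True,(255,0,0),1)
cv2.imwrite('pics/w1c.png',np.hstack([o[:,60:-60],cv2.resize(np.dstack([g]*3),None,fx=4,fy=4)[:,60:-60]])[...,::-1])
E
python3 fit3.py
```

```text
Traceback (most recent call last):
  File "fit3.py", line 4, in <module>
    fit.C['wrist']=cal('wrist',st); fit.G['wrist']=graymask(im)
    ^^^^^
AttributeError: 'function' object has no attribute 'C'
```

```bash
sed -i 's/^import fit,pickle/import pickle/; s/fit\.C/C/g; s/fit\.G/G/g; s/fit\.fit/fit/g' fit3.py; python3 fit3.py
```

```text
('wrist',) (array([ 577.059, -114.609,    2.824]), np.float64(1077.1)) (array([ 577.812, -112.133,    2.901]), np.float64(1123.3))
('wrist', 'scene') (array([ 576.636, -114.308,    2.824]), np.float64(1160.4)) (array([ 576.788, -111.88 ,    2.892]), np.float64(1204.5))
('wrist', 'scene', 'side') (array([ 576.29 , -113.854,    2.829]), np.float64(1341.7)) (array([ 577.335, -110.812,    2.928]), np.float64(1385.8))
```

View pics/w1c.png

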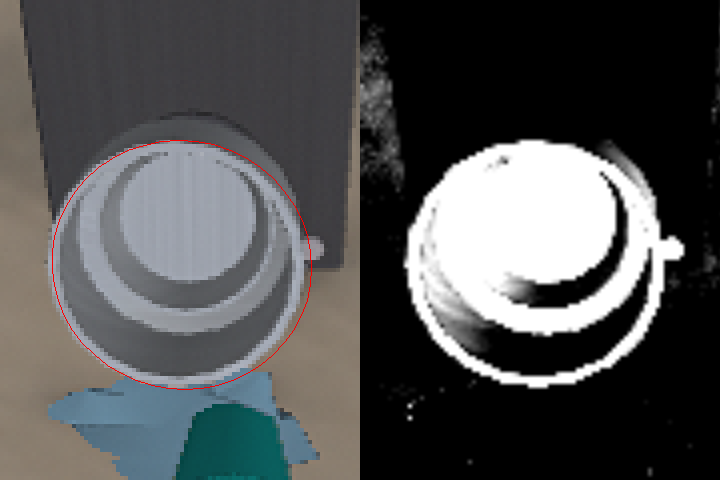

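```bash
sed -i 's/2.79)\[:,2\]; FOOT=.*/2.82)[:,2]; FOOT=np.array([576.4,-114.0,26.])/' h.py
python3 - <<'E'
from h import *
import pickle
C=cal('wrist',pickle.load(open('pics/w1.pkl','rb')))
a,b=ray(C,(263.5,106),6),ray(C,(333.5,106),6); d=b-a; print(d,np.arctan2(d[1],d[0])+np.pi/2, 'mid',(a+b)/2)
m=(a+b)/2-FOOT; print('yaw foot->mid',np.arctan2(m[1],m[0]))
yd=(.316,.949,0)
plan((np.array([441.7,105.5,120]),DOWN(yd)),(np.array([441.7,105.5,46]),DOWN(yd)),)
E
```

```text
[27.04374179 72.66556621  0.        ] 2.785307826181565 mid [494.79013666 -84.33983808   6.        ]
yaw foot->mid 2.7929964641172362
t 2.075 pos [483.6 -56.7 220.5] w 85.4 F [-0.15 -0.31  0.36]
d [-0.0419  0.1622 -0.1005] tw [0.1407 0.4094 0.032 ] tgt [441.7 105.5 120. ]
d [-0.0419  0.1622 -0.1745] tw [0.1407 0.4094 0.032 ] tgt [441.7 105.5  46. ]
```

carry_out(translation=[[-0.01,0.04,0.0],[-0.025,0.09,0.0],[-0.035,0.13,-0.03],[-0.042,0.162,-0.07],[-0.042,0.162,-0.11],[-0.042,0.162,-0.15],[-0.042,0.162,-0.174],[-0.042,0.162,-0.174],[-0.042,0.162,-0.174]], twist=[[0.05,0.15,0.01],[0.1,0.29,0.02],[0.141,0.409,0.032],[0.141,0.409,0.032],[0.141,0.409,0.032],[0.141,0.409,0.032],[0.141,0.409,0.032],[0.141,0.409,0.032],[0.141,0.409,0.032]])

```text
time: 3.2
position: [442.3, 104.9, 46.7]
eef_rot: [0.0, 0.16, 0.987, 0.0]
contact_force: [0.1, -0.8, -0.5]
grip_width: 85.4
gripper_force: 0.0
```

```bash
sed -i 's/2.82)\[:,2\]; FOOT=.*/2.79)[:,2]; FOOT=np.array([576.,-114.4,26.])/' h.py
python3 - <<'E'
from h import *
plan((np.array([441.7,105.5,46]),DOWN((.316,.949,0))))
E
```

```text
t 3.2 pos [442.3 104.9  46.7] w 85.4 F [ 0.1  -0.78 -0.51]
d [-0.0006  0.0006 -0.0007] tw [-0.      0.0007  0.0008] tgt [441.7 105.5  46. ]
```

Close and lift to weigh.

carry_out(translation=[[0,0,0],[0,0,0],[0,0,0],[0,0,0],[0,0,0],[0,0,0]], twist=[[0,0,0],[0,0,0],[0,0,0],[0,0,0],[0,0,0],[0,0,0]], jaw=1)

```text
time: 3.95
position: [443.0, 104.5, 47.2]
eef_rot: [0.001, 0.161, 0.987, 0.0]
contact_force: [0.1, -0.4, 6.4]
grip_width: 61.8
gripper_force: 65.9
```

carry_out(translation=[[0,0,0.02],[0,0,0.05],[0,0,0.06],[0,0,0.06],[0,0,0.06],[0,0,0.06]], twist=[[0,0,0],[0,0,0],[0,0,0],[0,0,0],[0,0,0],[0,0,0]])

```text
time: 4.7
position: [440.2, 104.2, 103.7]
eef_rot: [-0.002, 0.161, 0.987, -0.001]
contact_force: [0.5, 0.5, -1.1]
grip_width: 61.9
gripper_force: 65.5
```

Run:
```python
from h import *
f=[]
st=sensors.read_state(); im=imaging.camera('wrist'); np.save('pics/w2.npy',im)
for i in range(4): f.append(sensors.read_state()['contact_force'][2]); imaging.camera('side')
print(np.round(f,2)); 
yd=(.342,.94,0);Rp=toolR(-AX,yd)
TC=46
plan(*[(FOOT+AX*(35+TC+k),Rp) for k in (110,60,20,2)])
```

```text
[-1.56 -0.69 -1.14 -0.55]
t 4.95 pos [440.9 104.3 104.7] w 61.8 F [ 0.62  0.24 -1.07]
d [ 0.0565 -0.1898  0.093 ] tw [-0.1506 -0.4307 -0.0253] tgt [497.4 -85.6 197.7]
d [ 0.0771 -0.1974  0.048 ] tw [-0.1506 -0.4307 -0.0253] tgt [518.  -93.1 152.7]
d [ 0.0935 -0.2034  0.0121] tw [-0.1506 -0.4307 -0.0253] tgt [534.4 -99.2 116.8]
d [ 0.1009 -0.2061 -0.0041] tw [-0.1506 -0.4307 -0.0253] tgt [ 541.8 -101.9  100.6]
```

carry_out(translation=[[0.0,-0.02,0.05],[0.02,-0.06,0.09],[0.035,-0.11,0.1],[0.05,-0.15,0.1],[0.0565,-0.19,0.093],[0.0565,-0.19,0.093],[0.067,-0.194,0.07],[0.077,-0.1975,0.048],[0.077,-0.1975,0.048],[0.077,-0.1975,0.048]], twist=[[0,0,0],[-0.05,-0.14,-0.01],[-0.1,-0.29,-0.02],[-0.15,-0.431,-0.025],[-0.15,-0.431,-0.025],[-0.15,-0.431,-0.025],[-0.15,-0.431,-0.025],[-0.15,-0.431,-0.025],[-0.15,-0.431,-0.025],[-0.15,-0.431,-0.025]])

```text
time: 6.2
position: [518.4, -92.6, 153.9]
eef_rot: [0.222, 0.169, 0.96, -0.039]
contact_force: [0.2, 0.1, -0.1]
grip_width: 61.6
gripper_force: 66.1
```

Run:
```python
from h import *
st=sensors.read_state()
yd=(.342,.94,0);Rp=toolR(-AX,yd); T=FOOT+AX*(35+47+60)
print('err in tool frame',Rp.T@(st['position']-T))
plan(*[(FOOT+AX*(35+47+k),Rp) for k in (60,30,15,5,0)])
im=imaging.camera('wrist'); C=cal('wrist',st)
o=im.copy()
for q in rings(FOOT,axisR(np.radians(26),2.79),80): cv2.polylines(o,[proj(C,q).astype(np.int32)],True,(255,0,0),1)
q=stR(st); pos=st['position']+q[:,2]*47; Rc=np.c_[q[:,0],-q[:,1],-q[:,2]]
for r in rings(pos,Rc): cv2.polylines(o,[proj(C,r).astype(np.int32)],True,(0,255,0),1)
cv2.imwrite('pics/w3.png',cv2.resize(o[100:330,150:500],None,fx=2,fy=2,interpolation=3)[...,::-1])
```

```text
err in tool frame [-0.71900444  0.58390724  0.04861707]
t 6.2 pos [518.4 -92.6 153.9] w 61.6 F [ 0.19  0.09 -0.12]
d [-0.0008 -0.0003 -0.0003] tw [-0.0004  0.0016 -0.0015] tgt [517.6 -93.  153.6]
d [ 0.0115 -0.0048 -0.0272] tw [-0.0004  0.0016 -0.0015] tgt [529.9 -97.5 126.7]
d [ 0.0177 -0.0071 -0.0407] tw [-0.0004  0.0016 -0.0015] tgt [536.1 -99.8 113.2]
d [ 0.0218 -0.0086 -0.0497] tw [-0.0004  0.0016 -0.0015] tgt [ 540.2 -101.3  104.2]
d [ 0.0239 -0.0094 -0.0542] tw [-0.0004  0.0016 -0.0015] tgt [ 542.3 -102.    99.7]
```

View pics/w3.png

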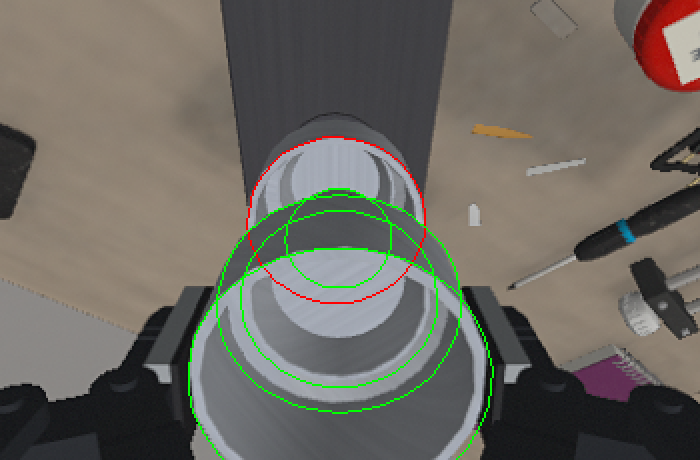

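The held cup's rim (bottom centre) and the fixed rim (335,218 in the crop) both match their overlays to about 1 px, so I'll insert.

carry_out(translation=[[0.006,-0.0025,-0.014],[0.0115,-0.0048,-0.0272],[0.0177,-0.0071,-0.0407],[0.02,-0.008,-0.046],[0.0218,-0.0086,-0.0497],[0.0218,-0.0086,-0.0497],[0.0218,-0.0086,-0.0497]], twist=[[0,0,0],[0,0,0],[0,0,0],[0,0,0],[0,0,0],[0,0,0],[0,0,0]])

```text
time: 7.12
position: [540.2, -101.9, 103.9]
eef_rot: [0.222, 0.169, 0.959, -0.039]
contact_force: [0.1, 0.3, -1.2]
grip_width: 61.5
gripper_force: 66.1
```

carry_out(translation=[[0.001,-0.0004,-0.002],[0.002,-0.0008,-0.004],[0.003,-0.0012,-0.006],[0.003,-0.0012,-0.006]], twist=[[0,0,0],[0,0,0],[0,0,0],[0,0,0]])

```text
time: 7.62
position: [542.6, -102.6, 99.9]
eef_rot: [0.221, 0.169, 0.96, -0.039]
contact_force: [-25.4, 9.2, 24.6]
grip_width: 61.7
gripper_force: 70.2
```

Run:
```python
from h import *
st=sensors.read_state()
yd=(.342,.94,0);Rp=toolR(-AX,yd); T=FOOT+AX*(35+47)
print('err in tool frame',Rp.T@(st['position']-T),'Ftool',Rp.T@st['contact_force'])
```

```text
err in tool frame [-0.54937127 -0.4159922   0.00497954] Ftool [ 13.4444833   -0.05488057 -33.98265936]
```

It is home at the predicted depth, pressing with 34 N. Release and retreat along the axis.

carry_out(translation=[[-0.0008,0.0003,0.0018],[-0.0008,0.0003,0.0018],[-0.0008,0.0003,0.0018],[-0.0008,0.0003,0.0018],[-0.008,0.003,0.018],[-0.02,0.0075,0.045],[-0.04,0.015,0.09]], twist=[[0,0,0],[0,0,0],[0,0,0],[0,0,0],[0,0,0],[0,0,0],[0,0,0]], jaw=0)

```text
time: 8.5
position: [501.4, -87.6, 185.8]
eef_rot: [0.22, 0.169, 0.96, -0.039]
contact_force: [0.7, -0.5, -0.7]
grip_width: 85.4
gripper_force: 0.0
```

Run:
```python
from h import *
st=sensors.read_state(); im=imaging.camera('wrist'); np.save('pics/w4.npy',im); C=cal('wrist',st)
o=im.copy()
for q in rings(FOOT+AX*35,axisR(np.radians(26),2.79),80): cv2.polylines(o,[proj(C,q).astype(np.int32)],True,(255,0,0),1)
cv2.imwrite('pics/w4.png',cv2.resize(o[100:330,150:500],None,fx=2,fy=2,interpolation=3)[...,::-1])
print(st['time'])
b=np.array([590.4,258.2,0]);yd=(.316,.949,0)
plan((b+[0,0,150],DOWN(yd)),(b+[0,0,46],DOWN(yd)))
```

```text
8.5
t 8.55 pos [503.8 -88.  195.4] w 85.4 F [ 3.79 -0.3   4.75]
d [ 0.0866  0.3462 -0.0454] tw [0.1522 0.4378 0.0266] tgt [590.4 258.2 150. ]
d [ 0.0866  0.3462 -0.1494] tw [0.1522 0.4378 0.0266] tgt [590.4 258.2  46. ]
```

View pics/w4.png

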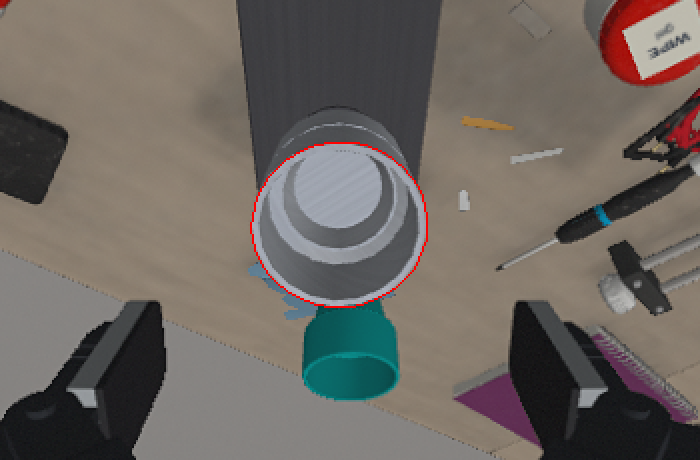

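The first cup is nested: its rim at (340,225) in the crop lies exactly on the predicted ring. Cup b is next.

carry_out(translation=[[0.005,0.04,0.01],[0.02,0.09,0.01],[0.035,0.15,0.0],[0.05,0.21,0.0],[0.07,0.27,-0.01],[0.08,0.32,-0.02],[0.0866,0.346,-0.045],[0.0866,0.346,-0.045],[0.0866,0.346,-0.045]], twist=[[0,0,0],[0.05,0.14,0.01],[0.1,0.29,0.02],[0.152,0.438,0.027],[0.152,0.438,0.027],[0.152,0.438,0.027],[0.152,0.438,0.027],[0.152,0.438,0.027],[0.152,0.438,0.027]])

```text
time: 9.68
position: [589.6, 257.5, 142.4]
eef_rot: [-0.005, 0.16, 0.987, 0.0]
contact_force: [0.2, -0.3, -0.7]
grip_width: 85.6
gripper_force: 0.0
```

Run:
```python
from h import *
b=np.array([590.4,258.2,0]);yd=(.316,.949,0)
plan((b+[0,0,150],DOWN(yd)),(b+[0,0,46],DOWN(yd)))
```

```text
t 9.675 pos [589.6 257.5 142.4] w 85.6 F [ 0.21 -0.33 -0.69]
d [0.0008 0.0007 0.0076] tw [-0.0018 -0.0089 -0.0001] tgt [590.4 258.2 150. ]
d [ 0.0008  0.0007 -0.0964] tw [-0.0018 -0.0089 -0.0001] tgt [590.4 258.2  46. ]
```

carry_out(translation=[[0.001,0.001,-0.04],[0.001,0.001,-0.08],[0.001,0.001,-0.096],[0.001,0.001,-0.096],[0.001,0.001,-0.096]], twist=[[-0.002,-0.009,0],[-0.002,-0.009,0],[-0.002,-0.009,0],[-0.002,-0.009,0],[-0.002,-0.009,0]])

```text
time: 10.3
position: [592.2, 259.2, 48.8]
eef_rot: [0.002, 0.16, 0.987, 0.001]
contact_force: [0.4, 0.5, 0.3]
grip_width: 85.5
gripper_force: 0.0
```

carry_out(translation=[[0,0,0],[0,0,0],[0,0,0],[0,0,0],[0,0,0],[0,0,0]], twist=[[0,0,0],[0,0,0],[0,0,0],[0,0,0],[0,0,0],[0,0,0]], jaw=1)

```text
time: 11.05
position: [591.8, 259.0, 48.8]
eef_rot: [0.001, 0.16, 0.987, 0.0]
contact_force: [-1.2, -2.5, 7.5]
grip_width: 61.7
gripper_force: 65.3
```

carry_out(translation=[[0,0,0.02],[0,0,0.05],[0,0,0.06],[0,0,0.06],[0,0,0.06],[0,0,0.06]], twist=[[0,0,0],[0,0,0],[0,0,0],[0,0,0],[0,0,0],[0,0,0]])

```text
time: 11.8
position: [589.5, 258.7, 104.6]
eef_rot: [-0.001, 0.16, 0.987, -0.001]
contact_force: [-0.2, -0.3, -4.8]
grip_width: 62.1
gripper_force: 67.3
```

Run:
```python
from h import *
f=[]
for i in range(4): f.append(sensors.read_state()['contact_force'][2]); imaging.camera('side')
print(np.round(f,2)); 
Rp=toolR(-AX,(.342,.94,0))
plan(*[(FOOT+AX*(70+47+k),Rp) for k in (110,60)])
```

```text
[-4.77 -4.6  -4.62 -4.07]
t 12.0 pos [590.2 258.9 105.7] w 62.1 F [ 0.72 -0.41 -3.74]
d [-0.1076 -0.339   0.1243] tw [-0.1502 -0.429  -0.0275] tgt [482.6 -80.1 230. ]
d [-0.0871 -0.3466  0.0794] tw [-0.1502 -0.429  -0.0275] tgt [503.2 -87.7 185.1]
```

Cup b weighs about 4.7 N, so it is the heavy one. I'll set it back and take cup c.

carry_out(translation=[[0,0,-0.025],[0,0,-0.045],[0,0,-0.053],[0,0,-0.056],[0,0,-0.056],[0,0,-0.056]], twist=[[0,0,0],[0,0,0],[0,0,0],[0,0,0],[0,0,0],[0,0,0]])

```text
time: 12.75
position: [591.2, 259.2, 51.4]
eef_rot: [0.001, 0.16, 0.987, 0.001]
contact_force: [0.1, -0.0, -4.6]
grip_width: 61.7
gripper_force: 67.3
```

carry_out(translation=[[0,0,0],[0,0,0],[0,0,0],[0,0,0],[0,0,0.04],[0,0,0.09],[0,0,0.12],[0,0,0.12],[0,0,0.12]], twist=[[0,0,0],[0,0,0],[0,0,0],[0,0,0],[0,0,0],[0,0,0],[0,0,0],[0,0,0],[0,0,0]], jaw=0)

```text
time: 13.88
position: [589.8, 258.8, 169.0]
eef_rot: [-0.001, 0.16, 0.987, -0.0]
contact_force: [-1.0, -0.8, -0.2]
grip_width: 85.7
gripper_force: 0.0
```

Run:
```python
from h import *
b=np.array([568,408.,0]);yd=(.316,.949,0)
plan((b+[0,0,150],DOWN(yd)),(b+[0,0,46],DOWN(yd)))
```

```text
t 13.875 pos [589.8 258.8 169. ] w 85.7 F [-1.01 -0.83 -0.16]
d [-0.0218  0.1492 -0.019 ] tw [ 0.0004 -0.0016 -0.0003] tgt [568. 408. 150.]
d [-0.0218  0.1492 -0.123 ] tw [ 0.0004 -0.0016 -0.0003] tgt [568. 408.  46.]
```

carry_out(translation=[[-0.006,0.04,0.0],[-0.014,0.1,0.0],[-0.022,0.149,-0.02],[-0.022,0.149,-0.04],[-0.022,0.149,-0.08],[-0.022,0.149,-0.11],[-0.022,0.149,-0.124],[-0.022,0.149,-0.124],[-0.022,0.149,-0.124]], twist=[[0,0,0],[0,0,0],[0,0,0],[0,0,0],[0,0,0],[0,0,0],[0,0,0],[0,0,0],[0,0,0]])

```text
time: 15.0
position: [569.5, 408.1, 47.8]
eef_rot: [0.001, 0.16, 0.987, 0.001]
contact_force: [-0.5, -0.5, 0.2]
grip_width: 85.8
gripper_force: 0.0
```

carry_out(translation=[[0,0,0],[0,0,0],[0,0,0],[0,0,0],[0,0,0],[0,0,0]], twist=[[0,0,0],[0,0,0],[0,0,0],[0,0,0],[0,0,0],[0,0,0]], jaw=1)

```text
time: 15.75
position: [569.9, 408.6, 48.9]
eef_rot: [0.002, 0.16, 0.987, 0.001]
contact_force: [0.1, -0.9, 6.3]
grip_width: 63.6
gripper_force: 65.8
```

carry_out(translation=[[0,0,0.02],[0,0,0.06],[0,0,0.11],[0,0,0.13],[0,0,0.13],[0,0,0.13]], twist=[[0,0,0],[0,0,0],[0,0,0],[0,0,0],[0,0,0],[0,0,0]])

```text
time: 16.5
position: [567.3, 407.3, 173.5]
eef_rot: [-0.002, 0.16, 0.987, -0.001]
contact_force: [0.4, 0.1, -1.5]
grip_width: 63.4
gripper_force: 65.9
```

Run:
```python
from h import *
f=[]
for i in range(4): f.append(sensors.read_state()['contact_force'][2]); imaging.camera('side')
print(np.round(f,2)); 
Rp=toolR(-AX,(.342,.94,0))
plan(*[(FOOT+AX*(70+47+k),Rp) for k in (110,60)])
```

```text
[-1.52 -1.49 -1.81 -1.29]
t 16.7 pos [567.6 407.5 173.8] w 63.0 F [-0.14 -0.31 -0.39]
d [-0.085  -0.4876  0.0562] tw [-0.1488 -0.4313 -0.027 ] tgt [482.6 -80.1 230. ]
d [-0.0644 -0.4952  0.0113] tw [-0.1488 -0.4313 -0.027 ] tgt [503.2 -87.7 185.1]
```

carry_out(translation=[[0,-0.03,0.03],[-0.01,-0.08,0.06],[-0.02,-0.14,0.07],[-0.03,-0.2,0.07],[-0.045,-0.26,0.07],[-0.055,-0.32,0.07],[-0.065,-0.38,0.07],[-0.075,-0.44,0.07],[-0.085,-0.4876,0.056],[-0.085,-0.4876,0.056]], twist=[[0,0,0],[0,0,0],[0,0,0],[-0.02,-0.05,0],[-0.05,-0.14,-0.01],[-0.08,-0.24,-0.015],[-0.12,-0.34,-0.02],[-0.149,-0.431,-0.027],[-0.149,-0.431,-0.027],[-0.149,-0.431,-0.027]])

```text
time: 17.95
position: [481.5, -82.4, 230.0]
eef_rot: [0.221, 0.172, 0.959, -0.039]
contact_force: [-0.9, 0.2, -1.9]
grip_width: 63.8
gripper_force: 66.3
```

Run:
```python
from h import *
Rp=toolR(-AX,(.342,.94,0))
plan(*[(FOOT+AX*(70+47.5+k),Rp) for k in (60,30,15,5,0)])
```

```text
t 17.95 pos [481.5 -82.4 230. ] w 63.8 F [-0.89  0.18 -1.94]
d [ 0.0214 -0.0052 -0.0444] tw [-0.002  -0.0003  0.0056] tgt [502.9 -87.6 185.5]
d [ 0.0338 -0.0097 -0.0714] tw [-0.002  -0.0003  0.0056] tgt [515.3 -92.1 158.6]
d [ 0.04   -0.012  -0.0849] tw [-0.002  -0.0003  0.0056] tgt [521.5 -94.4 145.1]
d [ 0.0441 -0.0135 -0.0939] tw [-0.002  -0.0003  0.0056] tgt [525.6 -95.9 136.1]
d [ 0.0461 -0.0142 -0.0984] tw [-0.002  -0.0003  0.0056] tgt [527.6 -96.7 131.6]
```

carry_out(translation=[[0.01,-0.001,-0.022],[0.0214,-0.0052,-0.0444],[0.0214,-0.0052,-0.0444],[0.0214,-0.0052,-0.0444]], twist=[[-0.002,0,0.0056],[-0.002,0,0.0056],[-0.002,0,0.0056],[-0.002,0,0.0056]])

```text
time: 18.45
position: [505.2, -84.1, 188.6]
eef_rot: [0.223, 0.165, 0.96, -0.039]
contact_force: [1.0, -0.2, -0.5]
grip_width: 63.4
gripper_force: 66.3
```

Run:
```python
from h import *
Rp=toolR(-AX,(.342,.94,0))
plan(*[(FOOT+AX*(70+47.5+k),Rp) for k in (60,30,15,5,0)])
```

```text
t 18.45 pos [505.2 -84.1 188.6] w 63.4 F [ 1.03 -0.18 -0.49]
d [-0.0023 -0.0036 -0.0031] tw [ 0.0007  0.0032 -0.0079] tgt [502.9 -87.6 185.5]
d [ 0.0101 -0.0081 -0.0301] tw [ 0.0007  0.0032 -0.0079] tgt [515.3 -92.1 158.6]
d [ 0.0162 -0.0103 -0.0435] tw [ 0.0007  0.0032 -0.0079] tgt [521.5 -94.4 145.1]
d [ 0.0203 -0.0119 -0.0525] tw [ 0.0007  0.0032 -0.0079] tgt [525.6 -95.9 136.1]
d [ 0.0224 -0.0126 -0.057 ] tw [ 0.0007  0.0032 -0.0079] tgt [527.6 -96.7 131.6]
```

carry_out(translation=[[-0.001,-0.0025,-0.003],[-0.001,-0.0025,-0.003],[-0.001,-0.0025,-0.003]], twist=[[0,0.001,-0.004],[0,0.001,-0.004],[0,0.001,-0.004]])

```text
time: 18.82
position: [504.0, -87.3, 185.4]
eef_rot: [0.223, 0.168, 0.959, -0.04]
contact_force: [0.4, 0.4, -1.5]
grip_width: 63.2
gripper_force: 66.3
```

Run:
```python
from h import *
Rp=toolR(-AX,(.342,.94,0))
plan(*[(FOOT+AX*(70+47.5+k),Rp) for k in (60,30,15,5,0)])
st=sensors.read_state(); im=imaging.camera('wrist'); C=cal('wrist',st); o=im.copy()
for q in rings(FOOT+AX*35,axisR(np.radians(26),2.79),80): cv2.polylines(o,[proj(C,q).astype(np.int32)],True,(255,0,0),1)
q=stR(st); pos=st['position']+q[:,2]*47.5; Rc=np.c_[q[:,0],-q[:,1],-q[:,2]]
for r in rings(pos,Rc): cv2.polylines(o,[proj(C,r).astype(np.int32)],True,(0,255,0),1)
cv2.imwrite('pics/w5.png',cv2.resize(o[100:330,150:500],None,fx=2,fy=2,interpolation=3)[...,::-1])
```

```text
t 18.825 pos [504.  -87.3 185.4] w 63.2 F [ 0.4   0.42 -1.47]
d [-0.001  -0.0003  0.0001] tw [ 0.0009  0.0026 -0.0027] tgt [502.9 -87.6 185.5]
d [ 0.0113 -0.0048 -0.0268] tw [ 0.0009  0.0026 -0.0027] tgt [515.3 -92.1 158.6]
d [ 0.0175 -0.0071 -0.0403] tw [ 0.0009  0.0026 -0.0027] tgt [521.5 -94.4 145.1]
d [ 0.0216 -0.0086 -0.0493] tw [ 0.0009  0.0026 -0.0027] tgt [525.6 -95.9 136.1]
d [ 0.0237 -0.0093 -0.0538] tw [ 0.0009  0.0026 -0.0027] tgt [527.6 -96.7 131.6]
```

View pics/w5.png

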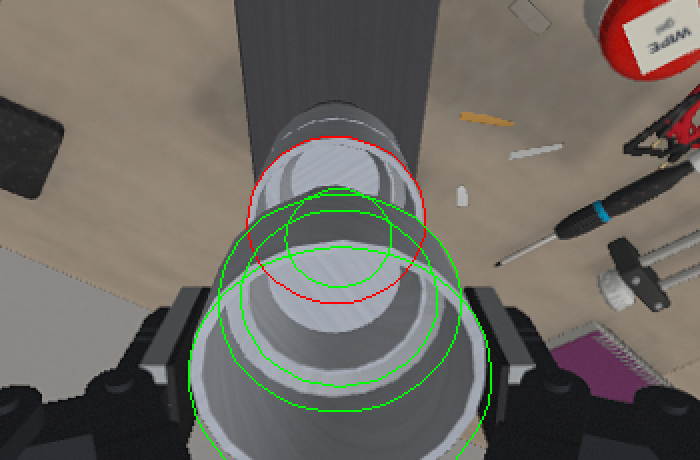

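The held cup is within about 1 mm of its prediction and the lower cup's rim (337,220 in the crop) lies on its ring, so I'll insert.

carry_out(translation=[[0.006,-0.0025,-0.014],[0.0115,-0.0048,-0.0268],[0.0175,-0.0071,-0.0403],[0.0197,-0.008,-0.045],[0.0216,-0.0086,-0.0493],[0.0216,-0.0086,-0.0493],[0.0216,-0.0086,-0.0493]], twist=[[0,0,0],[0,0,0],[0,0,0],[0,0,0],[0,0,0],[0,0,0],[0,0,0]])

```text
time: 19.75
position: [525.7, -95.9, 136.2]
eef_rot: [0.223, 0.168, 0.959, -0.04]
contact_force: [-0.3, -0.5, -0.1]
grip_width: 63.6
gripper_force: 66.3
```

carry_out(translation=[[0.001,-0.0004,-0.002],[0.002,-0.0008,-0.004],[0.003,-0.0012,-0.006],[0.003,-0.0012,-0.006]], twist=[[0,0,0],[0,0,0],[0,0,0],[0,0,0]])

```text
time: 20.25
position: [528.7, -97.0, 132.8]
eef_rot: [0.222, 0.168, 0.96, -0.04]
contact_force: [-20.1, 6.1, 18.8]
grip_width: 63.6
gripper_force: 68.9
```

Run:
```python
from h import *
st=sensors.read_state()
Rp=toolR(-AX,(.342,.94,0)); T=FOOT+AX*(70+47.5)
print('err in tool frame',Rp.T@(st['position']-T),'Ftool',Rp.T@st['contact_force'])
```

```text
err in tool frame [-1.54564672  0.04375685 -0.55641636] Ftool [ 10.63403696  -1.19210286 -26.07994844]
```

Home at depth within 0.6 mm. Release and retreat, then go to cup b.

carry_out(translation=[[-0.0008,0.0003,0.0018],[-0.0008,0.0003,0.0018],[-0.0008,0.0003,0.0018],[-0.0008,0.0003,0.0018],[-0.008,0.003,0.018],[-0.02,0.0075,0.045],[-0.04,0.015,0.09],[-0.04,0.015,0.09]], twist=[[0,0,0],[0,0,0],[0,0,0],[0,0,0],[0,0,0],[0,0,0],[0,0,0],[0,0,0]], jaw=0)

```text
time: 21.25
position: [490.1, -82.5, 225.2]
eef_rot: [0.227, 0.168, 0.959, -0.04]
contact_force: [0.4, -0.7, -0.5]
grip_width: 85.2
gripper_force: 0.0
```

Run:
```python
from h import *
st=sensors.read_state(); im=imaging.camera('wrist'); C=cal('wrist',st)
# centre check of the rim: fit of the mask silhouette by rim ring only
o=im.copy()
for q in rings(FOOT+AX*70,axisR(np.radians(26),2.79),80): cv2.polylines(o,[proj(C,q).astype(np.int32)],True,(255,0,0),1)
s=imaging.camera('scene'); np.save('pics/s2.npy',s)
A=cv2.resize(o[100:330,150:500],None,fx=1.5,fy=1.5,interpolation=3); B=cv2.resize(s[85:320,230:370],None,fx=1.45,fy=1.45,interpolation=3)
c=np.zeros((350,740,3),np.uint8); c[:345,:525]=A; c[:B.shape[0],530:530+B.shape[1]]=B
cv2.imwrite('pics/w6.png',c[...,::-1])
b=np.array([591,258.5,0]);yd=(.316,.949,0)
plan((b+[0,0,150],DOWN(yd)),(b+[0,0,46],DOWN(yd)))
```

```text
t 21.35 pos [488.6 -82.1 220. ] w 85.3 F [-0.9   0.68 -0.85]
d [ 0.1024  0.3406 -0.07  ] tw [0.1508 0.4312 0.0246] tgt [591.  258.5 150. ]
d [ 0.1024  0.3406 -0.174 ] tw [0.1508 0.4312 0.0246] tgt [591.  258.5  46. ]
```

View pics/w6.png

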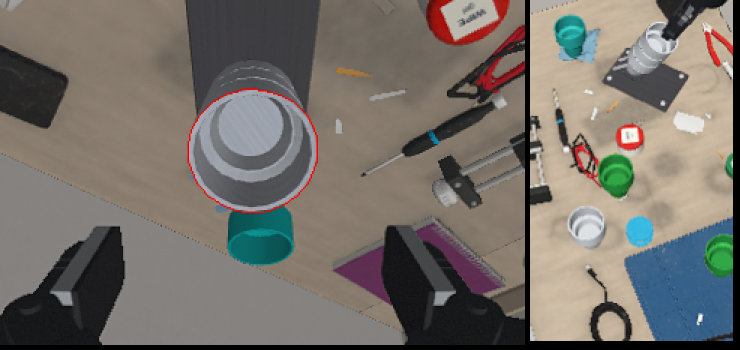

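The second cup is nested, with its rim on the ring at (253,150). The heavy cup still stands upright, at (587,227) in the right pane.

carry_out(translation=[[0.005,0.04,0.01],[0.02,0.09,0.01],[0.035,0.15,0.0],[0.05,0.21,-0.01],[0.075,0.27,-0.03],[0.09,0.32,-0.05],[0.102,0.3406,-0.07],[0.102,0.3406,-0.07],[0.102,0.3406,-0.07]], twist=[[0,0,0],[0.05,0.14,0.01],[0.1,0.29,0.015],[0.151,0.431,0.025],[0.151,0.431,0.025],[0.151,0.431,0.025],[0.151,0.431,0.025],[0.151,0.431,0.025],[0.151,0.431,0.025]])

```text
time: 22.48
position: [590.0, 257.7, 148.5]
eef_rot: [-0.001, 0.16, 0.987, -0.0]
contact_force: [0.5, -0.6, 0.3]
grip_width: 85.1
gripper_force: 0.0
```

Run:
```python
from h import *
b=np.array([591,258.5,0]);yd=(.316,.949,0)
plan((b+[0,0,46.5],DOWN(yd)))
```

```text
t 22.475 pos [590.  257.7 148.5] w 85.1 F [ 0.5  -0.57  0.3 ]
d [ 0.001   0.0008 -0.102 ] tw [ 0.0004 -0.0028  0.0001] tgt [591.  258.5  46.5]
```

carry_out(translation=[[0.001,0.001,-0.04],[0.001,0.001,-0.08],[0.001,0.001,-0.102],[0.001,0.001,-0.102],[0.001,0.001,-0.102]], twist=[[0,-0.003,0],[0,-0.003,0],[0,-0.003,0],[0,-0.003,0],[0,-0.003,0]])

```text
time: 23.1
position: [592.9, 259.6, 49.8]
eef_rot: [0.003, 0.16, 0.987, 0.001]
contact_force: [-0.5, 0.0, 0.9]
grip_width: 85.2
gripper_force: 0.0
```

carry_out(translation=[[0,0,0],[0,0,0],[0,0,0],[0,0,0],[0,0,0],[0,0,0]], twist=[[0,0,0],[0,0,0],[0,0,0],[0,0,0],[0,0,0],[0,0,0]], jaw=1)

```text
time: 23.85
position: [593.0, 259.4, 50.3]
eef_rot: [0.003, 0.16, 0.987, 0.001]
contact_force: [-1.0, -3.2, 6.7]
grip_width: 62.1
gripper_force: 65.1
```

carry_out(translation=[[0,0,0.02],[0,0,0.06],[0,0,0.11],[0,0,0.15],[0,0,0.17],[0,0,0.17],[0,0,0.17]], twist=[[0,0,0],[0,0,0],[0,0,0],[0,0,0],[0,0,0],[0,0,0],[0,0,0]])

```text
time: 24.72
position: [590.2, 259.1, 214.8]
eef_rot: [-0.001, 0.16, 0.987, -0.0]
contact_force: [-0.2, -0.4, -5.3]
grip_width: 61.8
gripper_force: 67.1
```

Run:
```python
from h import *
Rp=toolR(-AX,(.342,.94,0))
plan(*[(FOOT+AX*(105+47.5+k),Rp) for k in (100,60)])
```

```text
t 24.725 pos [590.2 259.1 214.8] w 61.8 F [-0.17 -0.42 -5.35]
d [-0.1181 -0.3354  0.0382] tw [-0.1496 -0.4302 -0.0274] tgt [472.1 -76.3 252.9]
d [-0.1016 -0.3415  0.0022] tw [-0.1496 -0.4302 -0.0274] tgt [488.5 -82.3 217. ]
```

carry_out(translation=[[-0.01,-0.03,0.02],[-0.025,-0.08,0.05],[-0.045,-0.13,0.055],[-0.065,-0.19,0.055],[-0.085,-0.245,0.055],[-0.1,-0.295,0.05],[-0.118,-0.335,0.04],[-0.118,-0.335,0.04],[-0.118,-0.335,0.04],[-0.118,-0.335,0.04]], twist=[[0,0,0],[-0.03,-0.08,0],[-0.06,-0.18,-0.01],[-0.09,-0.28,-0.02],[-0.12,-0.36,-0.025],[-0.15,-0.43,-0.027],[-0.15,-0.43,-0.027],[-0.15,-0.43,-0.027],[-0.15,-0.43,-0.027],[-0.15,-0.43,-0.027]])

```text
time: 25.98
position: [473.6, -74.5, 256.9]
eef_rot: [0.223, 0.168, 0.96, -0.038]
contact_force: [-0.0, -0.3, -4.6]
grip_width: 61.8
gripper_force: 69.4
```

Run:
```python
from h import *
Rp=toolR(-AX,(.342,.94,0))
plan(*[(FOOT+AX*(105+50+k),Rp) for k in (60,30,15,5,0)])
```

```text
t 25.975 pos [473.6 -74.5 256.9] w 61.8 F [-0.04 -0.3  -4.6 ]
d [ 0.0139 -0.0075 -0.0377] tw [-0.0013  0.0024 -0.0031] tgt [487.5 -81.9 219.2]
d [ 0.0262 -0.012  -0.0646] tw [-0.0013  0.0024 -0.0031] tgt [499.9 -86.5 192.3]
d [ 0.0324 -0.0143 -0.0781] tw [-0.0013  0.0024 -0.0031] tgt [506.  -88.7 178.8]
d [ 0.0365 -0.0158 -0.0871] tw [-0.0013  0.0024 -0.0031] tgt [510.2 -90.2 169.8]
d [ 0.0386 -0.0165 -0.0916] tw [-0.0013  0.0024 -0.0031] tgt [512.2 -91.  165.3]
```

carry_out(translation=[[0.007,-0.004,-0.019],[0.0139,-0.0075,-0.0377],[0.0139,-0.0075,-0.0377],[0.0139,-0.0075,-0.0377],[0.0139,-0.0075,-0.0377]], twist=[[-0.001,0.002,-0.003],[-0.001,0.002,-0.003],[-0.001,0.002,-0.003],[-0.001,0.002,-0.003],[-0.001,0.002,-0.003]])

```text
time: 26.6
position: [488.0, -82.8, 221.5]
eef_rot: [0.223, 0.17, 0.959, -0.04]
contact_force: [0.1, -0.3, -4.9]
grip_width: 61.4
gripper_force: 69.4
```

Run:
```python
from h import *
Rp=toolR(-AX,(.342,.94,0))
plan(*[(FOOT+AX*(105+50+k),Rp) for k in (60,30,15,5,0)])
st=sensors.read_state(); im=imaging.camera('wrist'); C=cal('wrist',st); o=im.copy()
for q in rings(FOOT+AX*70,axisR(np.radians(26),2.79),80): cv2.polylines(o,[proj(C,q).astype(np.int32)],True,(255,0,0),1)
q=stR(st); pos=st['position']+q[:,2]*50; Rc=np.c_[q[:,0],-q[:,1],-q[:,2]]
for r in rings(pos,Rc): cv2.polylines(o,[proj(C,r).astype(np.int32)],True,(0,255,0),1)
cv2.imwrite('pics/w7.png',cv2.resize(o[100:330,150:500],None,fx=2,fy=2,interpolation=3)[...,::-1])
```

```text
t 26.6 pos [488.  -82.8 221.5] w 61.4 F [ 0.14 -0.27 -4.92]
d [-0.0004  0.0009 -0.0022] tw [0.0011 0.004  0.001 ] tgt [487.5 -81.9 219.2]
d [ 0.0119 -0.0037 -0.0292] tw [0.0011 0.004  0.001 ] tgt [499.9 -86.5 192.3]
d [ 0.0181 -0.0059 -0.0427] tw [0.0011 0.004  0.001 ] tgt [506.  -88.7 178.8]
d [ 0.0222 -0.0075 -0.0516] tw [0.0011 0.004  0.001 ] tgt [510.2 -90.2 169.8]
d [ 0.0243 -0.0082 -0.0561] tw [0.0011 0.004  0.001 ] tgt [512.2 -91.  165.3]
```

View pics/w7.png

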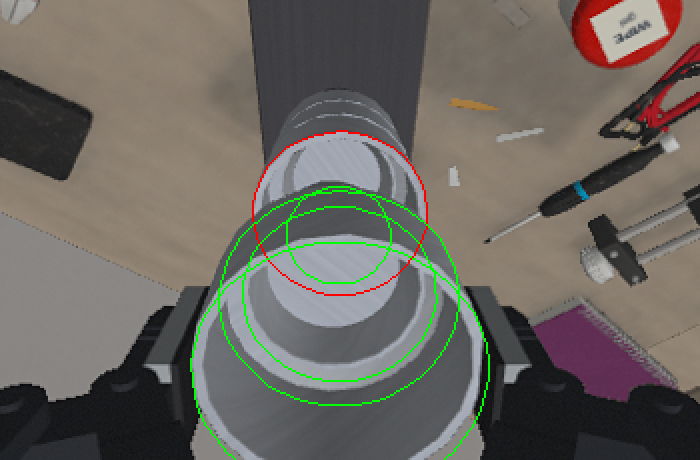

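The held cup sits about 1 mm toward the robot, its rim top at row 235 against the predicted 241. The stack's rim is on its ring at (340,213). I'll correct by about 1 mm and insert.

carry_out(translation=[[0.006,-0.002,-0.0145],[0.0127,-0.004,-0.0288],[0.0127,-0.004,-0.0288],[0.0189,-0.0062,-0.0423],[0.021,-0.007,-0.047],[0.023,-0.0078,-0.0512],[0.023,-0.0078,-0.0512],[0.023,-0.0078,-0.0512]], twist=[[0,0.002,0],[0.001,0.003,0],[0.001,0.003,0],[0.001,0.003,0],[0.001,0.003,0],[0.001,0.003,0],[0.001,0.003,0],[0.001,0.003,0]])

```text
time: 27.65
position: [510.5, -90.8, 169.1]
eef_rot: [0.221, 0.17, 0.959, -0.04]
contact_force: [0.5, -0.3, -4.6]
grip_width: 61.6
gripper_force: 69.5
```

carry_out(translation=[[0.001,-0.0004,-0.002],[0.002,-0.0008,-0.004],[0.003,-0.0012,-0.006],[0.003,-0.0012,-0.006]], twist=[[0,0,0],[0,0,0],[0,0,0],[0,0,0]])

```text
time: 28.15
position: [514.2, -92.0, 165.9]
eef_rot: [0.222, 0.17, 0.959, -0.04]
contact_force: [-12.3, 4.4, 9.6]
grip_width: 61.7
gripper_force: 71.5
```

Run:
```python
from h import *
st=sensors.read_state()
Rp=toolR(-AX,(.342,.94,0)); T=FOOT+AX*(105+50)
print('err in tool frame',Rp.T@(st['position']-T),'Ftool',Rp.T@st['contact_force'])
```

```text
err in tool frame [-2.26225612 -0.27126935  0.45544952] Ftool [  7.51323501  -0.10230136 -14.35869299]
```

carry_out(translation=[[0.0005,-0.0003,-0.0015],[0.0005,-0.0003,-0.0015]], twist=[[0,0,0],[0,0,0]])

```text
time: 28.4
position: [514.9, -92.3, 165.8]
eef_rot: [0.222, 0.17, 0.959, -0.04]
contact_force: [-18.7, 6.6, 18.0]
grip_width: 62.2
gripper_force: 72.4
```

carry_out(translation=[[-0.001,0.0004,0.0025],[-0.001,0.0004,0.0025],[-0.001,0.0004,0.0025],[-0.001,0.0004,0.0025],[-0.008,0.003,0.018],[-0.02,0.0075,0.045],[-0.04,0.015,0.09],[-0.045,0.0165,0.1],[-0.045,0.0165,0.1],[-0.045,0.0165,0.1]], twist=[[0,0,0],[0,0,0],[0,0,0],[0,0,0],[0,0,0],[0,0,0],[0,0,0],[0,0,0],[0,0,0],[0,0,0]], jaw=0)

```text
time: 29.65
position: [468.4, -75.7, 258.9]
eef_rot: [0.219, 0.17, 0.96, -0.039]
contact_force: [1.1, 0.4, -0.4]
grip_width: 85.4
gripper_force: 0.0
```

Run:
```python
from h import *
st=sensors.read_state(); im=imaging.camera('wrist'); C=cal('wrist',st); o=im.copy()
d=imaging.camera('side'); D=cal('side'); Rm=axisR(np.radians(26),2.79)
for img,c,zs in ((o,C,(105,)),(d,D,(70,105))):
  for z in zs:
    for q in rings(FOOT+AX*z,Rm,80): cv2.polylines(img,[proj(c,q).astype(np.int32)],True,(255,0,0),1)
A=cv2.resize(o[80:310,150:500],None,fx=1.2,fy=1.2,interpolation=3); B=cv2.resize(d[130:260,320:450],None,fx=2.6,fy=2.6,interpolation=3)
c=np.zeros((340,770,3),np.uint8); c[:A.shape[0],:A.shape[1]]=A; c[:B.shape[0],425:425+B.shape[1]]=B
cv2.imwrite('pics/w8.png',c[...,::-1]); print(st['position'])
```

```text
[468.43714211 -75.7194988  258.90707206]
```

View pics/w8.png

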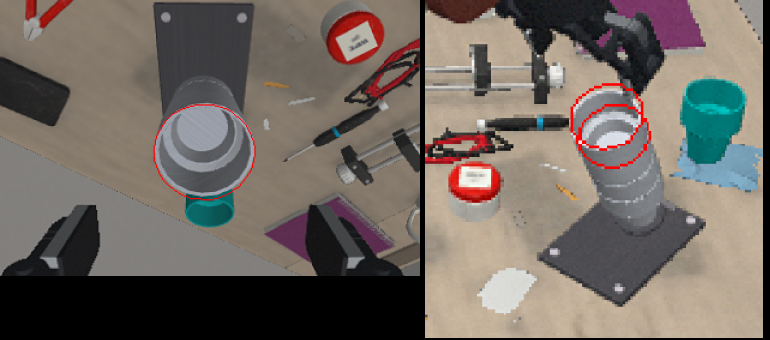

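The straight four-cup stack's top rim lies on the predicted fully nested ring in both views, the gripper is clear, and the jar stands where it was.

```bash
python3 -c "
from workcell import arm; print(arm.close_job())"
```

```text
the job is handed in; nothing more can be done
None
```

All three cups are nested on the fixed cup, the heavier one (cup b, about 4.7 N when lifted) on top and the gripper clear; I handed the job in at about 30 s, and no verdict came back.

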